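Load the label unwinder and let its drop keeper close

ROBOT

A 6-joint arm with a two-finger parallel gripper is mounted at the origin on a cart in front of the work surface, level with it; the furniture and walls round the work are solid. World frame = base frame: x ahead of the robot, y to its left, z up, the work surface at z = 0. Lengths are in m, angles in rad, forces in N, time in s.
With the tool pointing down it reaches from about 0.35 to 0.8 m from the base axis. Payload 7.3 kg.
Tool frame: the origin (TCP) lies between the finger pads; the fingertips stand 25 mm ahead of it and the grasp point (between the pads) lies 6 mm ahead of it (r.tip_extent is the distance from the TCP to the fingertips, in m); z points along the fingers, y is the direction in which the jaws open and shut (so a half turn about z gives the same grasp; the last joint's range is limited). The gripper opens to 85 mm and grips with 20 to 120 N. Pads are 22 mm wide; open, the fingers measure 114 mm over their backs; the gripper's body (76 mm by 85 mm) begins 54 mm behind the grasp point. The pads swing forward as they close: fully open they stand 13 mm farther back than shut.
Start: joints at [0.978, 0.342, 1.524, -0, 1.275, -0.146], TCP at [0.227, 0.473, 0.256] pointing down, gripper open.
Joint ranges: [-2.53, 2.53], [-0.77, 2.02], [0.04, 2.7], [-1, 4.14], [0.28, 2.66], [-3.11, 3.11]. Speed limits (rad/s): [2.57, 2.57, 3.14, 3.14, 3.14, 3.14].

INTERFACE

Orientations are given as a unit quaternion [x, y, z, w].
In Python, from workcell import r, command_gripper, optics gives the robot as it stands. The module is installed in compiled form; this text tells all that it offers. Calls block until the motion is done:
- r.reach(position, orientation): joint-space move of the TCP to a pose.
- r.move_straight(position, orientation=None, speed=0.15, max_force=None): straight line of the TCP; orientation=None keeps the orientation; speed is the mean speed in m/s. With max_force (N) it stops when the force on the tool has changed by that much, and returns True; else False.
- r.movej(angles): joint-space move.
- command_gripper(opening, force=None): finger opening in m; force is the grip in N (None keeps the last); returns when the fingers have stopped.
- r.hold(seconds).
- r.solve_ik(position, orientation): joint angles nearest the present ones, or None.
- r.read_state(): the state.
- optics.get_image(name): name is "side" or "top" or "wrist"; returns (picture, depth): 420x560x3 uint8, red, green, blue; 420x560 float32, m along the optical axis (not along the pixel's ray), 0 where there is no reading.
- optics.camera_model(name): a dict with "K" (3x3 intrinsics, pixels), "R" (3x3) and "t" (3): a world point X has camera coordinates R X + t; the wrist camera has in their place "tool_from_camera" (4x4, takes a point from camera to tool coordinates, whose origin is the TCP and whose axes are the flange's). Camera axes: x right, y down, z forward; pixel columns grow to the right and rows downward; lengths in m; the calibration is good to about 2 mm. A picture is of the moment at which its call begins: read the wrist's pose just before it. camera_model takes no time and is no camera call.
A pose or a line that the arm cannot do raises r.PlanningError and nothing moves.
- r.finish_job(): hands the job in, once; it reports no verdict.
The state is a dict: "time_s": time; "joint_positions": joint angles; "dq": joint speeds; "tau": joint torques, N m; "eef_pos": TCP position; "eef_rot": TCP orientation; "contact_force": force on the tool from outside, world axes, zero at the start; "torque": the same for the moment, N m; "grip_width": finger opening in m.
Only numpy, scipy, OpenCV 4.12 (cv2) and the standard library are available. Lean on these libraries where they do the work, as an engineer would, in place of code of your own. Each camera call takes 0.05 s, during which the arm holds its last target.

TASK

Take the full label roll (the larger of the two in the wire rack) and hang it on the spindle of the label unwinder: nose the hanging keeper up with the roll's core and carry on until the keeper has dropped again in front of the roll, so that the roll hangs freely between keeper and backing plate and cannot slip off. Work gently, without ramming the roll or the gripper against the unwinder, and leave the part-used roll and the other things on the table where they are.

Things in the scene. Friction and masses are not known exactly. Their poses are not given: they have to be found in the camera images.
- roll_full_center (a point): centre of the full label roll: white paper on a cardboard core, 130 mm outside diameter, 40 mm wide, 50 mm bore right through, about 0.36 kg; its x axis is the roll's axis. It stands on edge in one of the rack's seats (either one), centre 81 mm and top 146 mm above the table. Grip it across its flat faces (40 mm), the fingertips at most 30 mm below its top, so that they stay clear of the bore
- roll_used_center (a point): centre of the part-used label roll in the rack's other seat: the same but 90 mm outside diameter, its centre 54 mm above the table. Not needed: leave it there
- roll_rack: fixed wire rack, 98 mm (its x) by 266 mm (its y), 48 mm high; origin at the centre of its underside. Two seats, at y = +68 and -68 mm; in each a roll stands on two cross bars between the long top rails (54 mm apart on centres, 6 mm thick), its axis along the rack's x, and is lifted straight up and out
- unwinder: label unwinder, fixed; origin on the table, x axis along the level spindle from its free end to the backing plate. Base 190 x 140 x 8 mm. Black rubber-sleeved spindle, 30 mm in diameter, axis 120 mm above the table, slotted round-nosed free end at x = -73 mm. Backing plate at x = +50 mm: a 110 mm disc cut off level 8 mm above the axis. Nothing stands above the spindle's top (135 mm)
- keeper_pivot (a point): hinge of the keeper, on the spindle's axis, 18 mm inside its free end and 120 mm above the table; axes as the unwinder's. The backing plate is 105 mm behind it (+x). A roll hung on the spindle rests with the top of its bore on the spindle, its centre 10 mm below the spindle's axis
- keeper (a joint): angle of the keeper, a 60 g steel finger: 0 = hangs straight down, 52 mm from pivot to end; positive = its end swung up toward the backing plate (to 1.2; not the other way). A bore moved onto the spindle pushes it up with little force; it then lies in the bore and drops once the roll's near face is past its end: roll centre 66 mm past the pivot if concentric (at 85 mm the roll meets the plate)
- tally_counter: white hand tally counter, about 46 x 67 x 22 mm, loose on the table in front; bystander
- scissors_1: scissors with red handles, about 87 x 199 x 9 mm, lying loose on the table in front of the unwinder; bystander
- pack_out_2: white and dark small carton standing loose behind the unwinder, 34 x 34 x 117 mm; bystander
- bottle_out_2: small lacquer bottle with a black cap standing loose behind the unwinder, 27 mm diameter, 74 mm high; bystander
- pen_1: white and green pen, 145 mm long, lying loose on the table in front of the rack; bystander
- pack_out_1: small black carton, 117 x 34 x 34 mm, lying loose on the table right of the unwinder; bystander
- tape_1: roll of masking tape, 103 mm diameter, 25 mm high, lying loose behind the rack; bystander

How it is judged:
By the outcome, as a careful person would: the job done as asked, in the order asked, and still so for the second after the job is handed in, with the robot touching nothing.
It also fails if it takes over 51 s, if anything falls off the work surface, if the arm or the gripper's body presses on something with over 40 N, if the wrist force passes 120 N, or if a joint passes its speed limit or range.

## Working session

There is one attempt and no reset: what is moved stays moved. The work goes in short steps, each a Python script; the robot and the scene stay as the last script left them, time stands still between calls to the robot, and variables do not carry over. Pictures are saved under pics/ and viewed, and the job is handed in when it is done.

```bash
mkdir -p pics; cat > h.py <<'E'
import numpy as np, cv2
from workcell import r, command_gripper, optics
def snap(name,fn):
    s=r.read_state(); im,d=optics.get_image(name); cv2.imwrite('pics/'+fn+'.png',cv2.cvtColor(im,cv2.COLOR_RGB2BGR)); np.savez('pics/'+fn+'.npz',im=im,d=d,p=s['eef_pos'],q=s['eef_rot']); return im,d,s
def world(name,d):
    m=optics.camera_model(name); K=m['K']; v,u=np.mgrid[0:d.shape[0],0:d.shape[1]]
    P=np.stack([(u-K[0,2])/K[0,0]*d,(v-K[1,2])/K[1,1]*d,d],-1)
    return (P-m['t'])@m['R']   # R^T (p-t)
E
python3 - <<'E'
from h import *
for n in ['side','top']: 
    im,d,s=snap(n,n+'0'); W=world(n,d); np.save('pics/'+n+'W.npy',W)
    m=optics.camera_model(n); print(n,(-m['R'].T@m['t']).round(3),m['K'][0,0])
print(s)
E
```

```text
side [ 0.169 -0.644  0.779] 429.6393232458727
top [ 0.397 -0.041  1.44 ] 544.9192325426668
{'time_s': 0.05, 'joint_positions': array([ 9.77983893e-01,  3.42732913e-01,  1.52498484e+00, -1.99892139e-05,
        1.27541588e+00, -1.46009777e-01]), 'dq': array([-1.85737542e-04, -1.13091345e-03, -7.41036534e-05,  7.05181255e-04,
       -6.23315277e-04, -1.93828435e-04]), 'tau': array([ 1.62489610e-03, -4.34872198e+01, -2.46798027e+01, -1.39087806e-04,
        4.29817665e-03,  2.67680235e-05]), 'eef_pos': array([0.22663416, 0.47317103, 0.25563188]), 'eef_rot': array([ 2.21544792e-01,  9.75149892e-01, -7.21963699e-04, -2.69283069e-04]), 'contact_force': array([ 0.36767913, -0.46967764,  0.4251393 ]), 'torque': array([-0.00755107,  0.01550204, -0.02350817]), 'grip_width': 0.08539869448614579}
```

View pics/side0.png

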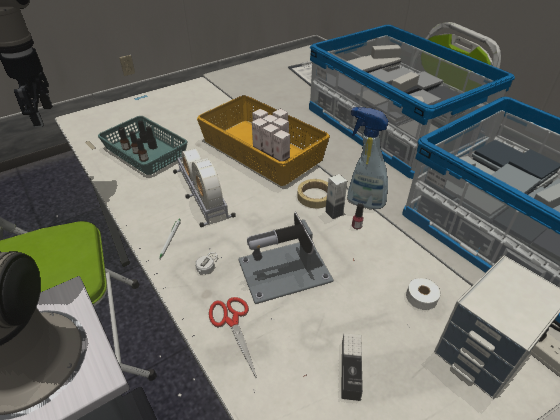

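View pics/top0.png

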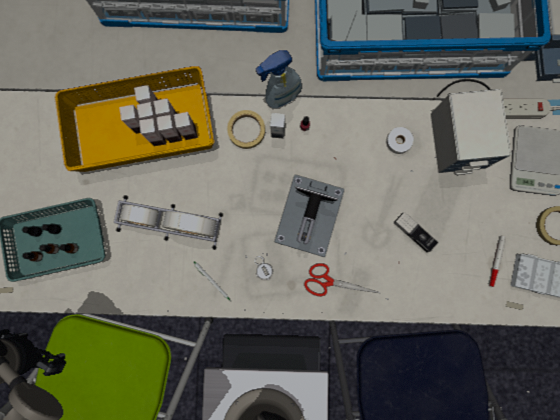

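The side view shows the rack around (203,188) and the unwinder around (285,260). In the top view the rolls are near (140,215) and (190,222), and the spindle runs from about (303,240) to (318,190). Next I'll measure with depth.

```bash
python3 - <<'E'
from h import *
W=np.load('pics/topW.npy'); S=np.load('pics/sideW.npy')
def box(W,u0,u1,v0,v1): return W[v0:v1,u0:u1].reshape(-1,3)
A=box(W,108,228,190,250)
for lo,hi in [(.03,.06),(.07,.105),(.11,.16)]:
    P=A[(A[:,2]>lo)&(A[:,2]<hi)]; print('rack',lo,len(P),P.mean(0).round(4) if len(P) else '',P.min(0).round(3),P.max(0).round(3))
for nm,(a,b) in dict(left=(115,160),right=(160,215)).items():
    B=box(W,a,b,195,245);print(nm,np.percentile(B[:,2],[50,90,95,99]))
A=box(W,270,350,170,260)
P=A[(A[:,2]>.115)&(A[:,2]<.15)]
c=P[:,:2].mean(0);print('spindle top',len(P),c,P.min(0),P.max(0))
for nm,im in (('top','pics/top0.png'),):
    i=cv2.imread(im); a=cv2.resize(i[180:260,100:240],None,fx=5,fy=5,interpolation=cv2.INTER_CUBIC);b=cv2.resize(i[165:265,265:355],None,fx=5,fy=5,interpolation=cv2.INTER_CUBIC)
    cv2.imwrite('pics/z1.png',a);cv2.imwrite('pics/z2.png',b)
    i=cv2.imread('pics/side0.png');cv2.imwrite('pics/z3.png',cv2.resize(i[140:310,165:345],None,fx=3.5,fy=3.5,interpolation=cv2.INTER_CUBIC))
E
```

```text
rack 0.03 574 [0.5227 0.2753 0.0463] [0.476 0.132 0.03 ] [0.576 0.404 0.06 ]
rack 0.07 630 [0.5299 0.3043 0.0902] [0.485 0.134 0.07 ] [0.562 0.377 0.105]
rack 0.11 796 [0.5137 0.1962 0.1346] [0.488 0.138 0.11 ] [0.542 0.259 0.151]
left [0.00353917 0.09316351 0.09654642 0.1001492 ]
right [0.00331238 0.14078715 0.14414516 0.14786013]
spindle top 747 [ 0.55088296 -0.10206818] [ 0.47110974 -0.16573559  0.11509983] [ 0.61088833 -0.06281493  0.14205436]
```

View pics/z1.png

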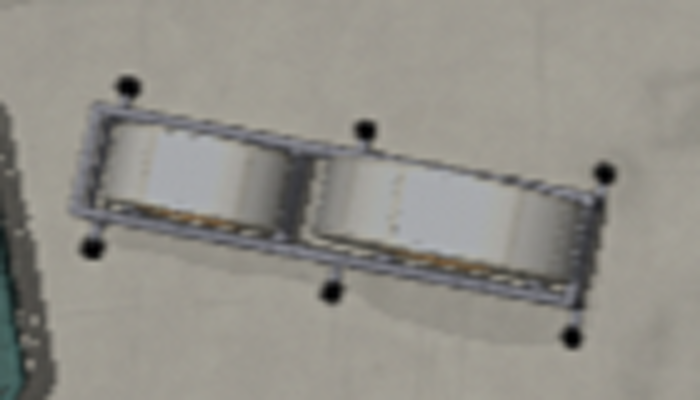

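View pics/z2.png

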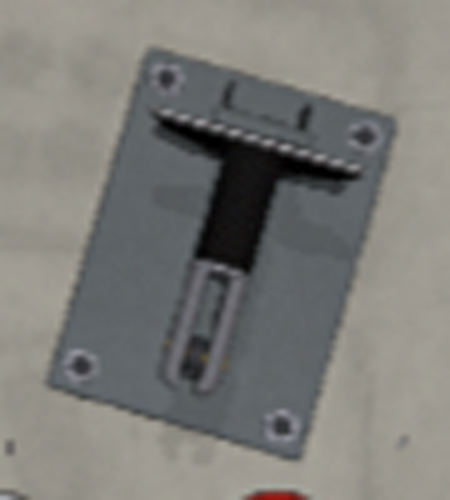

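View pics/z3.png

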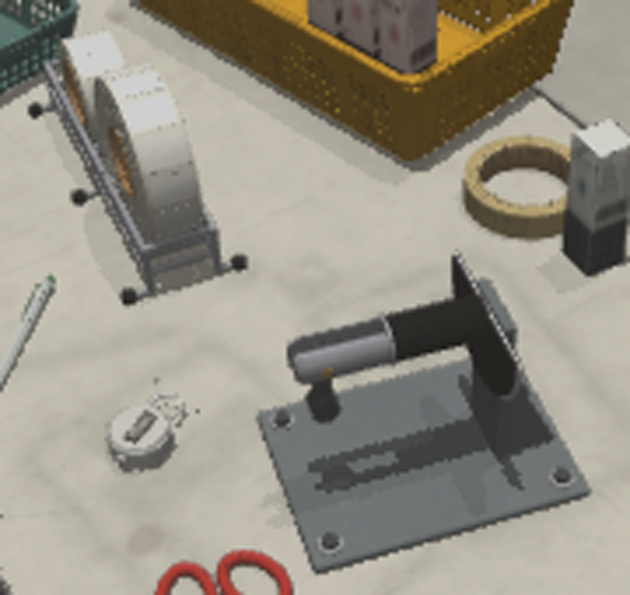

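```bash
python3 - <<'E'
from h import *
np.set_printoptions(precision=4,suppress=True)
W=np.load('pics/topW.npy'); S=np.load('pics/sideW.npy')
def rect(P,n):
    c,s,a=cv2.minAreaRect((P[:,:2]*1000).astype(np.float32)); print(n,len(P),'c',np.round(c,1),'s',np.round(s,1),'a',round(a,2),'med',np.median(P,0))
f=lambda W,u0,u1,v0,v1: W[v0:v1,u0:u1].reshape(-1,3)
A=f(W,108,228,190,250)
rect(A[(A[:,2]>.040)&(A[:,2]<.053)],'rack rails')
for z in (.125,.13,.135,.138): rect(A[(A[:,2]>z)&(A[:,2]<.155)],'roll>%g'%z)
P=A[(A[:,2]>.12)&(A[:,2]<.155)]; 
B=f(S,165,245,140,230); Q=B[(B[:,2]>.12)&(B[:,2]<.155)&(B[:,1]<.27)]; rect(Q,'side roll')
A=f(W,265,355,165,265); rect(A[(A[:,2]>.004)&(A[:,2]<.02)],'base')
P=A[(A[:,2]>.115)&(A[:,2]<.15)]
# try yaws
for yaw in np.radians([-10,-13,-15,-16,-17,-19]):
    e=np.array([np.cos(yaw),np.sin(yaw)]);n=np.array([-e[1],e[0]])
    a=P[:,:2]@e;b=P[:,:2]@n; k=a<np.percentile(a,60); 
    sp=np.polyfit(a[k],b[k],1); print(np.degrees(yaw),'slope',sp[0],'a',a.min(),a.max(),'b',np.median(b[k]),np.percentile(b[k],[2,98]))
B=f(S,235,340,195,310);P2=B[(B[:,2]>.125)&(B[:,2]<.15)];rect(P2,'side sp')
np.savez('pics/sp.npz',P=P,P2=P2)
E
```

```text
rack rails 508 c [525.5 267.7] s [266.7  60. ] a 81.01 med [0.5173 0.2869 0.0464]
roll>0.125 648 c [514.6 199.4] s [100.1  40.4] a 80.91 med [0.5136 0.1974 0.1397]
roll>0.13 573 c [514.6 200.2] s [88.  40.3] a 80.35 med [0.5135 0.1983 0.1403]
roll>0.135 477 c [514.8 200.8] s [82.7 40.2] a 80.35 med [0.5141 0.1991 0.1414]
roll>0.138 382 c [514.6 199. ] s [76.9 40. ] a 80.95 med [0.514  0.1986 0.1425]
side roll 452 c [512.8 195.7] s [100.4  40.8] a 81.33 med [0.508  0.1776 0.1386]
base 2682 c [ 555.4 -105.5] s [264.1 237.9] a 1.5 med [ 0.543  -0.0971  0.0072]
-10.0 slope -0.08754929325172531 a 0.47921331048218696 0.6184878819974022 b -0.0030679767351942926 [-0.0185  0.014 ]
-13.0 slope -0.03392555870133705 a 0.47878303293021734 0.6172119234094994 b 0.02547967706670048 [0.0109 0.0406]
-14.999999999999998 slope -0.002326342950758581 a 0.47737860726208425 0.6158096011626898 b 0.04430034622525251 [0.0298 0.0587]
-16.0 slope 0.01346830493731739 a 0.4764413564619133 0.6152128135485688 b 0.05362514053350794 [0.039 0.068]
-17.0 slope 0.029268818971068804 a 0.475358977009173 0.6144286261517407 b 0.0630201121858866 [0.0478 0.0775]
-19.0 slope 0.0634402907408758 a 0.4727601950662133 0.6122990645053 b 0.08179355509520525 [0.0656 0.0967]
side sp 723 c [549.1 -87.2] s [100.7 139.7] a 57.31 med [ 0.5453 -0.1043  0.1303]
```

```bash
python3 - <<'E'
from h import *
np.set_printoptions(precision=4,suppress=True)
m=optics.camera_model('top');K,R,t=m['K'],m['R'],m['t']
C=-R.T@t
def ray(u,v,z):
    d=R.T@np.linalg.inv(K)@np.array([u,v,1]);return C+d*(z-C[2])/d[2]
im=cv2.imread('pics/top0.png')
pts=[(150,45),(395,120),(300,460),(50,382)]
w=np.array([ray(265+a/5-.4,165+b/5-.4,.008) for a,b in pts]);print(w)
print('yaw long',np.degrees(np.arctan2(*(w[0]-w[3])[[1,0]])),np.degrees(np.arctan2(*(w[1]-w[2])[[1,0]])),'short',np.degrees(np.arctan2(*(w[0]-w[1])[[1,0]]))-90,np.linalg.norm(w[0]-w[3]),np.linalg.norm(w[0]-w[1]),w.mean(0))
for yaw in np.radians([-15,-15.5]):
    e=np.array([np.cos(yaw),np.sin(yaw)]);n=np.array([-e[1],e[0]])
    print('base a,b',w[:,:2]@e,w[:,:2]@n)
    for k in ('P','P2'):
        P=np.load('pics/sp.npz')[k];P=P[np.abs(P[:,0]-.55)<.1];a=P[:,:2]@e;b=P[:,:2]@n
        for lo in np.arange(.46,.63,.01):
            q=(a>=lo)&(a<lo+.01)
            if q.sum()>3: print(k,round(lo,3),q.sum(),np.percentile(b[q],[3,50,97]),P[q,2].max())
print('tip px', [ray(u,v,.12) for u,v in [(265+185/5,165+390/5)]])
E
```

```text
[[ 0.6623 -0.0629  0.008 ]
 [ 0.625  -0.1939  0.008 ]
 [ 0.4438 -0.1463  0.008 ]
 [ 0.4812 -0.0144  0.008 ]]
yaw long -14.996981038005366 -14.717671005372459 short -15.885434975933919 0.18740500021603637 0.1361946346418204 [ 0.5531 -0.1044  0.008 ]
base a,b [0.656  0.6539 0.4665 0.4686] [ 0.1107 -0.0255 -0.0264  0.1106]
P 0.47 8 [0.0332 0.0499 0.0555] 0.13106864318972045
P 0.48 40 [0.0303 0.0419 0.0575] 0.1362716453994503
P 0.49 53 [0.0302 0.0444 0.0588] 0.13771704746775826
P 0.5 41 [0.0303 0.0447 0.0583] 0.13728836770329994
P 0.51 32 [0.0306 0.0497 0.0582] 0.13881749717917408
P 0.52 35 [0.0302 0.0391 0.0578] 0.1359569443225177
P 0.53 45 [0.0298 0.0443 0.0587] 0.13751609360022737
P 0.54 48 [0.0301 0.0438 0.0578] 0.14205435710590605
P 0.55 51 [0.0305 0.0444 0.0582] 0.13824178385500455
P 0.56 50 [0.0304 0.044  0.0581] 0.1378434411071667
P 0.57 49 [0.0308 0.0435 0.0578] 0.13922520070823494
P 0.58 50 [0.0297 0.0443 0.0575] 0.1385030725635536
P 0.59 50 [0.0308 0.044  0.0579] 0.13856032830881954
P 0.6 150 [-0.0056  0.0432  0.0927] 0.1367861477110786
P 0.61 45 [0.0208 0.046  0.0665] 0.13282
[... 1834 characters left out ...]
1244513726
P2 0.5 45 [0.0323 0.0395 0.0553] 0.13541346871793655
P2 0.51 50 [0.0324 0.0396 0.0552] 0.13478455359618868
P2 0.52 45 [0.0329 0.0407 0.0559] 0.13523804744104628
P2 0.53 46 [0.0328 0.0406 0.0544] 0.13886609838188937
P2 0.54 46 [0.0336 0.0415 0.0543] 0.1364844433141031
P2 0.55 46 [0.0344 0.0422 0.0554] 0.136165454341328
P2 0.56 45 [0.0344 0.0418 0.0562] 0.13612588122378255
P2 0.57 47 [0.0328 0.0404 0.0555] 0.13670328712570762
P2 0.58 45 [0.034  0.042  0.0565] 0.13663542974045959
P2 0.59 57 [0.0041 0.0429 0.0816] 0.13641936700107687
P2 0.6 116 [-0.0002  0.0426  0.0959] 0.1355054100298373
P2 0.61 25 [0.0238 0.0454 0.0708] 0.13038809872021245
tip px [array([ 0.4715, -0.0829,  0.12  ])]
```

```bash
cat >> h.py <<'E'
from scipy.spatial.transform import Rotation as Ro
def ori(yaw_deg,sign=1):
    a=np.radians(yaw_deg); y=sign*np.array([np.cos(a),np.sin(a),0]); z=np.array([0,0,-1.]); x=np.cross(y,z)
    return Ro.from_matrix(np.stack([x,y,z],1)).as_quat()
e=np.array([np.cos(np.radians(-15)),np.sin(np.radians(-15))]); n=np.array([-e[1],e[0]])
def uw(a,b=0.0437): return a*e+b*n    # a: along spindle; pivot .495, free end .477, plate .600
def st(): 
    s=r.read_state(); print(round(s['time_s'],2),s['eef_pos'].round(4),s['contact_force'].round(2),round(s['grip_width'],4),s['joint_positions'].round(2))
E
python3 - <<'E'
from h import *
print(r.tip_extent)
for sg in (1,-1):
    for p,y in [((.514,.199,.27),-9),((.514,.199,.146),-9),((*uw(.42),.25),-15),((*uw(.42),.18),-15),((*uw(.568),.18),-15)]:
        print(sg,p,r.solve_ik(np.array(p),ori(y,sg)))
E
```

```text
0.025
1 (0.514, 0.199, 0.27) [ 2.30328235e-01  3.80162162e-01  1.42800859e+00 -4.44089210e-16
  1.33342191e+00  3.87407868e-01]
1 (0.514, 0.199, 0.146) [ 2.30328235e-01  4.99405360e-01  1.60387854e+00 -4.44089210e-16
  1.03830875e+00  3.87407868e-01]
1 (np.float64(0.4169992393123888), np.float64(-0.06649304033422643), 0.25) [-3.40054804e-01  1.59008416e-01  1.79247362e+00 -4.44089210e-16
  1.19011061e+00 -7.82554165e-02]
1 (np.float64(0.4169992393123888), np.float64(-0.06649304033422643), 0.18) [-3.40054804e-01  2.43762375e-01  1.90262389e+00 -4.44089210e-16
  9.95206391e-01 -7.82554165e-02]
1 (np.float64(0.5599562616031709), np.float64(-0.10479825900939949), 0.18) [-3.19530045e-01  4.91628688e-01  1.50958910e+00 -4.44089210e-16
  1.14037487e+00 -5.77306576e-02]
-1 (0.514, 0.199, 0.27) [ 2.30328235e-01  3.80162162e-01  1.42800859e+00 -4.44089210e-16
  1.33342191e+00 -2.75418479e+00]
-1 (0.514, 0.199, 0.146) [ 2.30328235e-01  4.99405360e-01  1.60387854e+00 -4.44089210e-16
  1.03830875e+00 -2.75418479e+00]
-1 (np.float64(0.4169992393123888), np.float64(-0.06649304033422643), 0.25) [-3.40054804e-01  1.59008416e-01  1.79247362e+00 -4.44089210e-16
  1.19011061e+00  3.06333724e+00]
-1 (np.float64(0.4169992393123888), np.float64(-0.06649304033422643), 0.18) [-3.40054804e-01  2.43762375e-01  1.90262389e+00 -4.44089210e-16
  9.95206391e-01  3.06333724e+00]
-1 (np.float64(0.5599562616031709), np.float64(-0.10479825900939949), 0.18) [-3.19530045e-01  4.91628688e-01  1.50958910e+00 -4.44089210e-16
  1.14037487e+00  3.08386200e+00]
```

```bash
python3 - <<'E'
from h import *
r.reach([.514,.199,.27],ori(-9)); st()
im,d,s=snap('wrist','w1')
m=optics.camera_model('wrist');K=m['K'];T=m['tool_from_camera'];print(T.round(3))
v,u=np.mgrid[0:420,0:560];P=np.stack([(u-K[0,2])/K[0,0]*d,(v-K[1,2])/K[1,1]*d,d,np.ones_like(d)],-1)@T.T
W=P[...,:3]@Ro.from_quat(s['eef_rot']).as_matrix().T+s['eef_pos']
ok=(d>0)&(W[...,2]>.125)&(W[...,2]<.16);Q=W[ok];Q=Q[np.hypot(Q[:,0]-.514,Q[:,1]-.199)<.09]
c,sz,a=cv2.minAreaRect((Q[:,:2]*1000).astype(np.float32));print(len(Q),c,sz,a,np.percentile(Q[:,2],98))
E
```

```text
1.57 [0.5135 0.1999 0.27  ] [0.84 0.49 0.25] 0.0855 [0.23 0.38 1.43 0.   1.33 0.39]
[[ 0.002 -0.953 -0.303  0.077]
 [ 1.     0.002  0.     0.001]
 [ 0.    -0.303  0.953 -0.118]
 [ 0.     0.     0.     1.   ]]
7378 (515.5782470703125, 199.4025421142578) (98.24243927001953, 40.03095245361328) 81.20452880859375 0.14704226673796847
```

View pics/w1.png

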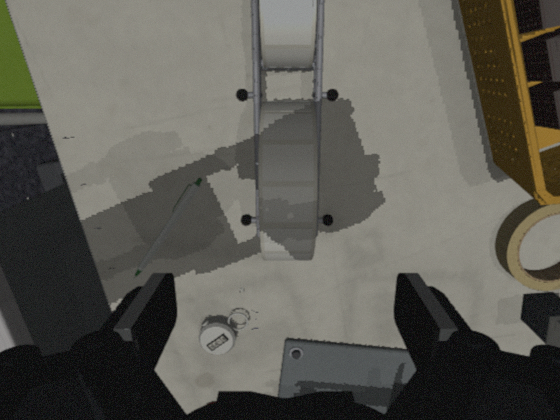

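The wrist view shows the full roll centred between the fingers (columns 258–321, rows 100–260). Its fit, (0.5155, 0.1995) with yaw −8.8°, agrees with the top camera, so I'll grip it.

```bash
python3 - <<'E'
from h import *
o=ori(-8.9)
r.move_straight([.515,.1995,.165],o,speed=.1)
print(r.move_straight([.515,.1995,.144],o,speed=.05,max_force=8)); st()
command_gripper(0.03,50); st()
r.move_straight([.515,.1995,.26],o,speed=.08); st()
snap('side','s1')
E
```

```text
False
3.39 [0.5149 0.1995 0.1438] [-0.35 -0.2  -1.47] 0.0857 [0.23 0.5  1.6  0.   1.04 0.39]
3.88 [0.5152 0.1995 0.1444] [-0.31 -0.16  2.41] 0.0391 [ 0.23  0.5   1.6  -0.    1.04  0.39]
5.48 [0.5148 0.1994 0.2594] [ 0.17  0.29 -3.25] 0.0393 [ 0.23  0.39  1.44 -0.    1.31  0.39]
```

View pics/s1.png

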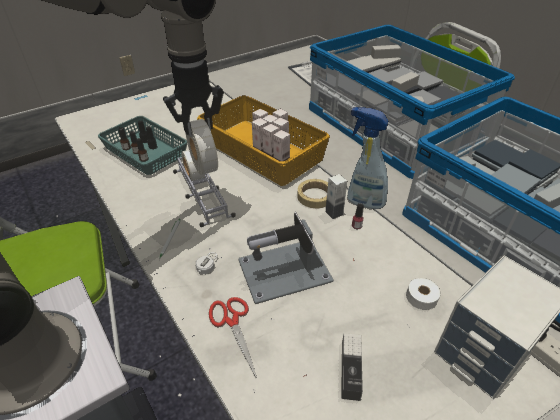

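The side view shows the roll lifted out at (203,150) and hanging straight, with the part-used roll undisturbed and the keeper hanging at (257,255). Next is the approach to the front of the spindle.

```bash
python3 - <<'E'
from h import *
o=ori(-15)
r.move_straight([*uw(.415),.26],o,speed=.15)
r.move_straight([*uw(.415),.1834],o,speed=.08); st()
im,d,s=snap('side','s2'); snap('top','t2')
S=world('side',d)
a=S[...,:2]@e;b=S[...,:2]@n
q=(d>0)&(a>.38)&(a<.45)&(abs(b-.0437)<.075)&(S[...,2]<.16)&(S[...,2]>.03)
print(q.sum(),a[q].min(),a[q].max(),b[q].min(),b[q].max(),S[...,2][q].min())
cv2.imwrite('pics/s2z.png',cv2.resize(cv2.cvtColor(im,cv2.COLOR_RGB2BGR)[150:330,170:350],None,fx=3.3,fy=3.3))
E
```

```text
8.68 [ 0.4125 -0.0653  0.1838] [-0.17 -0.47 -4.15] 0.039 [-0.34  0.23  1.91  0.    1.   -0.08]
675 0.3937183870836036 0.43417842014741426 -0.02279771556269609 0.09662585188714566 0.06092743254555023
```

View pics/s2z.png

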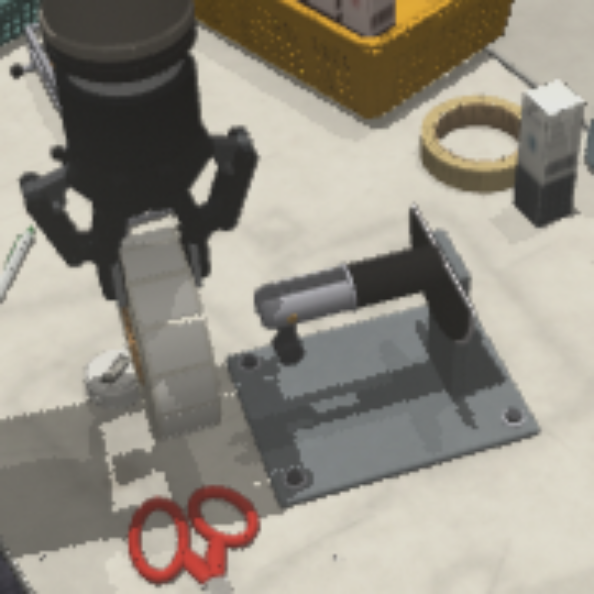

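View pics/t2.png

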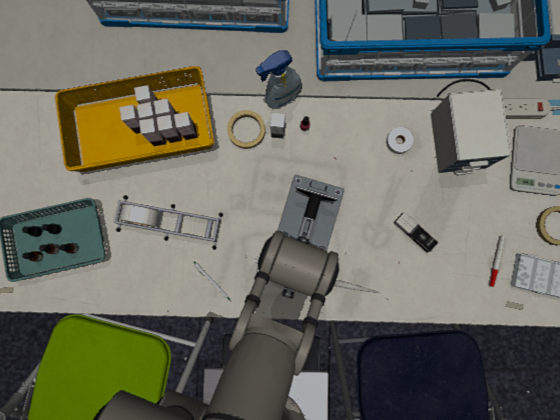

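```bash
python3 - <<'E'
from h import *
o=ori(-15)
for a,sp in ((.455,.06),(.49,.03),(.52,.03),(.545,.03),(.569,.03)):
    hit=r.move_straight([*uw(a),.1815],o,speed=sp,max_force=6); print(a,hit); st()
    if hit: break
im,d,s=snap('side','s3')
cv2.imwrite('pics/s3z.png',cv2.resize(cv2.cvtColor(im,cv2.COLOR_RGB2BGR)[150:330,170:350],None,fx=3.3,fy=3.3))
E
```

```text
0.455 False
9.6 [ 0.4505 -0.0754  0.1813] [ 0.2   0.31 -4.66] 0.0392 [-0.33  0.3   1.81 -0.    1.03 -0.07]
0.49 False
10.92 [ 0.4844 -0.0845  0.1815] [-1.24 -0.11 -4.33] 0.0392 [-0.33  0.36  1.72  0.    1.06 -0.07]
0.52 False
12.07 [ 0.5136 -0.0924  0.1815] [ 1.41 -0.91 -4.71] 0.0393 [-0.32  0.41  1.64 -0.    1.09 -0.06]
0.545 False
13.05 [ 0.5378 -0.0989  0.1815] [ 1.29 -0.6  -4.11] 0.0388 [-0.32  0.45  1.57  0.    1.12 -0.06]
0.569 False
14.0 [ 0.5608 -0.105   0.1815] [-0.15 -0.73 -3.33] 0.0392 [-0.32  0.49  1.51  0.    1.15 -0.06]
```

View pics/s3z.png

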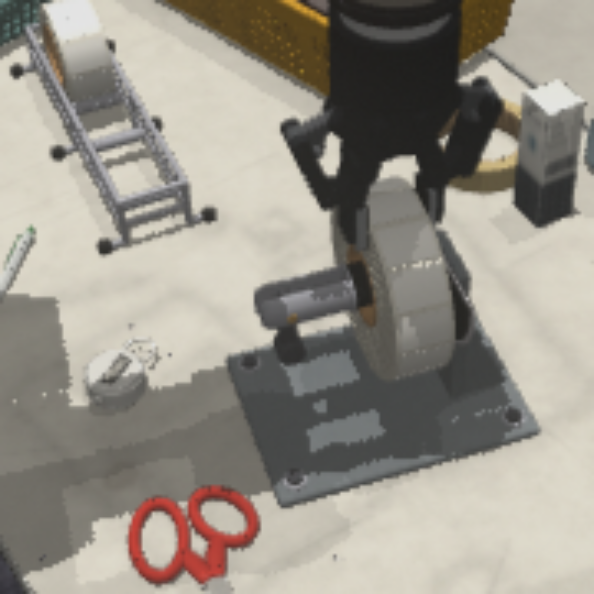

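The keeper has dropped and hangs vertically in front of the roll (crop 290,340). The roll is just short of the plate. I'll lower it onto the spindle, release and retreat upward.

```bash
python3 - <<'E'
from h import *
o=ori(-15); xy=uw(.569)
print(r.move_straight([*xy,.1685],o,speed=.015,max_force=2.5)); st()
command_gripper(0.06); r.hold(.3); st()
p=r.read_state()['eef_pos']
print(r.move_straight([*xy,.23],o,speed=.05,max_force=6)); st()
r.move_straight([*xy,.30],o,speed=.12); 
r.reach([.42,.15,.33],o); r.hold(.5); st()
for nme,f in (('side','s4'),('top','t4')):
    im,d,s=snap(nme,f); im=cv2.cvtColor(im,cv2.COLOR_RGB2BGR)
    c=im[170:330,200:380] if nme=='side' else im[150:280,240:400]
    cv2.imwrite('pics/%sz.png'%f,cv2.resize(c,None,fx=3.6,fy=3.6))
    W=world(nme,d);a=W[...,:2]@e;b=W[...,:2]@n;q=(d>0)&(a>.5)&(a<.62)&(abs(b-.0437)<.07)&(W[...,2]>.14)&(W[...,2]<.2)
    print(nme,q.sum(),np.percentile(a[q],[1,99]),np.percentile(b[q],[1,99]),np.percentile(W[...,2][q],99))
E
```

```text
True
14.62 [ 0.5609 -0.105   0.1738] [-0.28  0.8   4.46] 0.0393 [-0.32  0.5   1.51 -0.    1.13 -0.06]
15.26 [ 0.56   -0.1048  0.1724] [ 0.1  -0.05  0.37] 0.0602 [-0.32  0.5   1.52  0.    1.13 -0.06]
False
16.56 [ 0.5607 -0.105   0.2296] [-0.61  0.02  0.1 ] 0.0599 [-0.32  0.45  1.44  0.    1.26 -0.06]
18.92 [0.4201 0.1498 0.3299] [ 0.72 -0.93  0.51] 0.0602 [ 0.17  0.14  1.59 -0.    1.41  0.43]
side 891 [0.54710434 0.58690766] [-0.01409717  0.0847322 ] 0.17627270915559226
top 851 [0.54792631 0.58778105] [-0.01252218  0.09883773] 0.177891670892843
```

View pics/s4z.png

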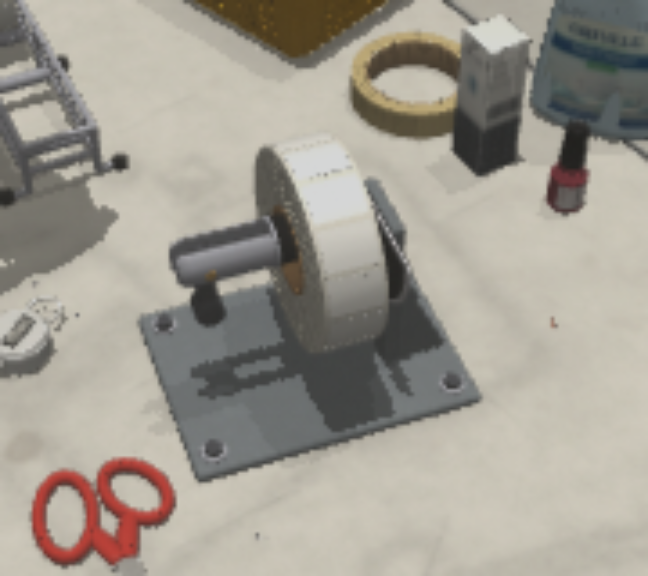

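View pics/t4z.png

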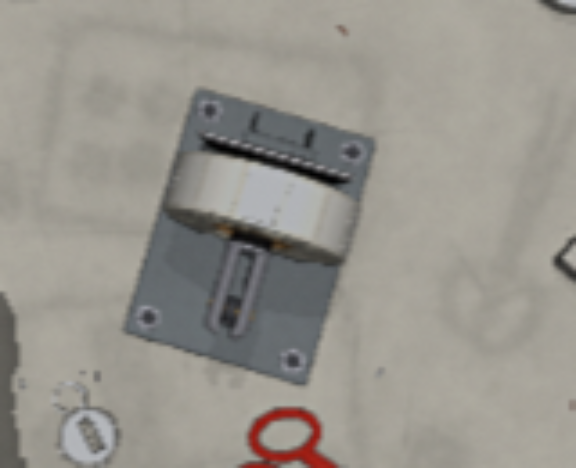

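The roll hangs on the spindle: its faces are at 0.547 and 0.587 m along the spindle axis (keeper pivot 0.495, plate 0.600). The keeper hangs down at the front (crop 208,300), nothing else has moved and the gripper is clear.

```bash
python3 - <<'E'
from h import *
r.finish_job(); st()
E
```

```text
the job is handed in; nothing more can be done
the job is handed in; nothing more can be done
```

The full label roll now hangs freely on the unwinder's spindle, and I've handed the job in at about 19 s on the robot's clock.

- **How it went:** I gripped the roll across its faces about 27 mm below its top and lifted it out of the rack. I slid it on slowly past the keeper without reaching the 6 N stop limit, then lowered it until it rested on the spindle. I opened the jaws and withdrew straight up.
- **Position:** The last side and top pictures put the roll's near face about 52 mm behind the keeper pivot, past the swung-up keeper's reach. Its far face is about 13 mm short of the backing plate. Its top is at about 0.176 m, which fits its centre resting 10 mm below the spindle axis.
- **Keeper:** It hangs straight down in front of the roll. I judged this by eye from the side picture, not from a measured angle.
- **Bystanders:** The part-used roll, tally counter, scissors and the other things on the table looked unmoved in the pictures; I did not measure them.

No check failed or disagreed. The hand-in gave no verdict.

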